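Unlock the jig and push its carrier home

ROBOT

A 6-joint arm with a two-finger parallel gripper is mounted at the origin on the work surface. World frame = base frame: x ahead of the robot, y to its left, z up, the work surface at z = 0. Lengths are in m, angles in rad, forces in N, time in s.
With the tool pointing down it reaches from about 0.325 to 0.775 m from the base axis. Payload 5.5 kg.
Tool frame: the origin (TCP) lies on the centre line of the jaws, within the pads' length; the fingertips stand 19 mm ahead of it and the grasp point (between the pads) is the TCP (arm.tip_extent is the distance from the TCP to the fingertips, in m); z points along the fingers, y is the direction in which the jaws open and shut (so a half turn about z gives the same grasp; the last joint's range is limited). The gripper opens to 85 mm and grips with 20 to 120 N. Pads are 22 mm wide; open, the fingers measure 114 mm over their backs; the gripper's body (76 mm by 85 mm) begins 54 mm behind the grasp point. The pads swing forward as they close: fully open they stand 13 mm farther back than shut.
Start: joints at [-1.199, 0.091, 1.231, -0, 1.82, -0.057], TCP at [0.249, -0.546, 0.25] pointing down, gripper open.
Joint ranges: [-2.87, 2.87], [-0.86, 2.18], [0.17, 2.46], [-1.51, 4.65], [0.06, 2.69], [-2.65, 2.65]. Speed limits (rad/s): [2.57, 2.57, 3.01, 3.14, 3.14, 3.14].

INTERFACE

Orientations are given as a unit quaternion [x, y, z, w].
In Python, from plant import sensors, eyes, order, arm gives the robot as it stands. The module is installed in compiled form; this text tells all that it offers.
- The arm moves only by the tool move_arm, never from a script. Its argument "commands" is a list of rows, each an object with "gripper": the finger opening in mm, from 0 to 85.4; "travel": the shift along the tool's x, y, z in units of 40 mm (1.0 is 40 mm), a list of three; "roll": the turn about the tool's z in units of 8 degrees (1.0 is 8 degrees). A call has 1 to 10 rows; each row shifts and turns the pose as measured when the row begins, along the tool's axes as they then stand; what a row does not reach is not made up. A row lasts 1/10 s, in which the tool goes at most 50 mm and 8.59 degrees, less where a joint would pass 70% of its speed; a pose out of reach is approached as far as the arm can. A call is refused whole if a number of a shift passes 1 or a number of a turn 1, either way. A call with a gripper value outside its range is refused whole. The fingers move at their own pace and stop on an object; the grip force is fixed at half the most. Time passes only in rows, so rows that do not move let the fingers close. It gives the time, the measured TCP pose, the force and the opening at its end, in the units of the state.
- sensors.get_obs(): the state, without advancing time (a new reading comes with each control period).
- eyes.get_image(name): name is "scene" or "top" or "wrist"; returns the picture (384x512x3 uint8, red, green, blue); there is no depth.
- eyes.camera_model(name): a dict with "camera_matrix" (3x3 intrinsics, pixels), "D" ([k1, k2, p1, p2, k3] as OpenCV has them; the pictures are not rectified), "extrinsics" (4x4, takes a point from world to camera coordinates); the wrist camera has in their place "tool_from_camera" (4x4, takes a point from camera to tool coordinates, whose origin is the TCP and whose axes are the flange's). Camera axes: x right, y up, looking along -z (the intrinsics and any distortion apply to the point x, -y, -z); pixel columns grow to the right and rows downward; lengths in m; the calibration is good to about 2 mm. A picture is of the moment at which its call begins: read the wrist's pose just before it. camera_model takes no time and is no camera call.
- order.hand_in(): hands the job in, once; it reports no verdict.
The state is a dict: "time": time; "joint_positions": joint angles; "dq": joint speeds; "joint_efforts": joint torques, N m; "tcp_pos": TCP position; "tcp_rot": TCP orientation; "force": force on the tool from outside, world axes, zero at the start; "wrist_torque": the same for the moment, N m; "width": opening from 0.0 (shut) to 1.0 (fully open).
Only numpy, scipy, OpenCV 4.12 (cv2) and the standard library are available. Lean on these libraries where they do the work, as an engineer would, in place of code of your own. Each camera call takes 0.05 s, during which the arm holds its last target. There are 200 camera calls.

TASK

On the workbench jig, loosen the black knurled locking wheel by exactly two full turns anticlockwise (seen from above), rolling it round with closed fingertips against its rim, and leave its white dot back at the yellow line; the screw is then clear of the carrier. Then push the carrier by its red tab along the channel until its front end is fully home against the orange stop, and leave it there. Only touch and push: grip nothing, lift nothing, and do not disturb the screwdriver, green bin or jar standing around.

Things in the scene. Friction and masses are not known exactly. Their poses are not given: they have to be found in the camera images.
- jig: Fixed drilling jig. Origin at bench level below the locking wheel's axis; z up; x = direction to push the carrier. Steel base 262 x 100 x 10 mm, x -150 to +112 mm. Channel walls (outer faces y +-37.5) up to z 18. Blue bridge over it (x +-25, y +-52, top z 40) with a yellow index line on its top on the -y side. Nothing stands above the bridge but screw and wheel: the rim is free all round.
- stop_face (a point): Middle of the face of the orange end stop across the jig's channel, at x = +94 mm of the jig, 21 mm above the bench (stop 75 mm wide, top at 32 mm). The carrier's front end must come against it.
- wheel_center (a point): Centre, half-way up, of the black locking wheel: upright axis, 66 mm diameter over 24 upright ridges (2 mm high, 8.6 mm apart), 22 mm thick, at z 54 to 76 mm when tight (14 mm above the bridge); rises 3 mm per turn loosened. A 3 mm high steel boss in the middle of its top; a 13 mm white dot near its edge faces the yellow line when tight.
- wheel (a joint): Wheel angle in rad: 0 at the start (tight, hard stop), growing anticlockwise seen from above (loosening); 12.57 = two full turns, 22 = end of thread. Needs about 0.05 N m (1.5 N at the rim) and stays where it is left. A closed fingertip pressed on the rim with some 5 to 10 N and moved along it carries the rim with it by friction.
- carrier: Loose aluminium plate 172 x 56 x 12 mm, about 0.3 kg, in the jig's channel (1.5 mm play each side), x as the jig's. Origin: underside, centre of its 13 mm locking hole; front end x +52, rear end x -120 mm; underside 10 mm above the bench. The screw's 9 mm tip locks it, 4.5 mm deep in the hole; two turns lift the tip 1.5 mm clear. Travel to the stop about 42 mm, with 1 to 3 N.
- tab_center (a point): Centre of the upright red tab on the carrier's rear end, at x = -115 mm of the carrier, axes as the carrier's: 10 mm thick along the push, 44 mm wide, from z 22 to 62 mm above the bench. Push on its rear face, 5 mm behind this point.
- screwdriver: Bystander: loose screwdriver lying on the bench beyond the jig; leave it alone.
- bin: Bystander: loose small green parts bin, 110 x 90 x 55 mm; origin at the centre of its underside; leave it alone.
- jar: Bystander: loose clear jar with a black cap, 52 mm in diameter, 75 mm high; origin at the centre of its underside; leave it alone.
There are look-alikes about, which are no part of the job. Of the things that look like the carrier, the middle-sized one is meant.

How it is judged:
By the outcome, as a careful person would: the job done as asked, in the order asked, and still so for the second after the job is handed in, with the robot touching nothing.
It also fails if it takes over 64 s, if anything falls off the work surface, if the arm or the gripper's body presses on something with over 40 N, if the wrist force passes 120 N, or if a joint passes its speed limit or range.

## Working session

There is one attempt and no reset: what is moved stays moved. The work goes in short steps, Python scripts to look and compute and a tool call to move; the robot and the scene stay as the last step left them, time stands still between calls to the robot, and variables do not carry over. Pictures are saved under pics/ and viewed, about 8 in all and at most 12, crops included, and the job is handed in when it is done.

Besides the shell and the picture viewer there is one more tool, called after "Call:" as a command line: name --argument value ..., lists and objects as JSON in quotes. move_arm: Moves the arm, as the interface text tells. Its arguments: {"type":"object","properties":{"commands":{"type":"array"}},"required":["commands"]}

```bash
mkdir -p pics; cat > h.py <<'E'
import numpy as np, cv2
from plant import sensors, eyes, order, arm
from scipy.spatial.transform import Rotation as R
def snap(n,f):
    o=sensors.get_obs(); im=eyes.get_image(n); cv2.imwrite('pics/'+f,im[:,:,::-1]); return o,im
def cam(n,o=None):
    m=eyes.camera_model(n); K=np.array(m['camera_matrix']); D=np.array(m['D'],float)
    if n=='wrist':
        T=np.eye(4);T[:3,:3]=R.from_quat(o['tcp_rot']).as_matrix();T[:3,3]=o['tcp_pos']
        W=T@np.array(m['tool_from_camera'])
    else: W=np.linalg.inv(np.array(m['extrinsics']))
    return K,D,W
def onplane(n,uv,z,o=None):
    K,D,W=cam(n,o)
    p=cv2.undistortPoints(np.array(uv,float).reshape(-1,1,2),K,D).reshape(-1,2)
    d=np.c_[p[:,0],-p[:,1],-np.ones(len(p))]@W[:3,:3].T
    c=W[:3,3]; return c+d*((z-c[2])/d[:,2])[:,None]
def proj(n,P,o=None):
    K,D,W=cam(n,o); V=np.linalg.inv(W); q=np.array(P,float).reshape(-1,3)@V[:3,:3].T+V[:3,3]
    q[:,1:]*=-1
    return cv2.projectPoints(q,np.zeros(3),np.zeros(3),K,D)[0].reshape(-1,2)
E
python3 - <<'E'
from h import *
o,a=snap('top','top0.png');_,b=snap('scene','scene0.png')
print(o, arm.tip_extent)
for n in('top','scene'):
    K,D,W=cam(n);print(n,W.round(3).tolist(),K.round(0).tolist())
E
```

```text
{'time': 0.0, 'joint_positions': array([-1.19867241e+00,  9.18556476e-02,  1.23188142e+00, -2.80822006e-06,
        1.81980231e+00, -5.66819411e-02]), 'dq': array([ 0.00064582,  0.00058095,  0.00167112, -0.00039411, -0.00087454,
        0.00114875]), 'joint_efforts': array([ 4.09364238e-04, -4.58729625e+01, -4.18021202e+01, -5.78828121e-05,
        1.17644508e-02,  1.82778984e-05]), 'tcp_pos': array([ 0.24938901, -0.54544511,  0.24915528]), 'tcp_rot': array([ 9.77103214e-01,  2.12763628e-01, -1.54227440e-04, -9.61062104e-04]), 'force': array([-0.27413638,  0.75354315, -0.84991943]), 'wrist_torque': array([-0.04039353, -0.01128474,  0.00306099]), 'width': 0.9982242407953514} 0.019
top [[0.014, 0.996, -0.088, 0.465], [-1.0, 0.014, -0.011, -0.004], [-0.01, 0.088, 0.996, 1.134], [0.0, 0.0, 0.0, 1.0]] [[381.0, 0.0, 255.0], [0.0, 381.0, 188.0], [0.0, 0.0, 1.0]]
scene [[-0.287, -0.798, 0.531, 1.084], [0.958, -0.242, 0.154, 0.148], [0.006, 0.552, 0.834, 0.9], [0.0, 0.0, 0.0, 1.0]] [[401.0, 0.0, 256.0], [0.0, 401.0, 192.0], [0.0, 0.0, 1.0]]
```

View pics/top0.png

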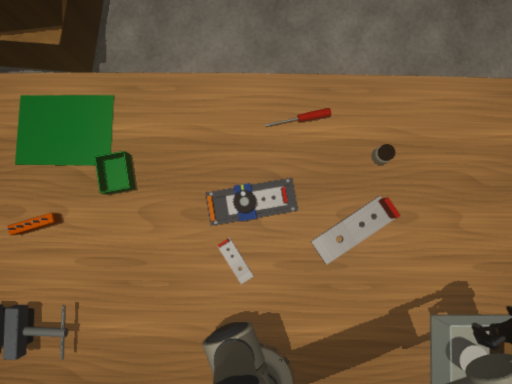

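View pics/scene0.png

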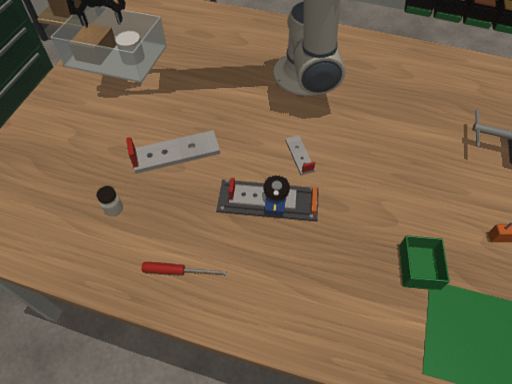

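Top view: jig at (250,202) with wheel (245,202), red tab (285,195) and orange stop (211,207). Carrier candidates are the large plate at (355,230), the small plate at (235,262) and the middle plate inside the jig at (258,200). I choose the one in the jig.

```bash
python3 - <<'E'
from h import *
a=cv2.imread('pics/top0.png'); s=cv2.imread('pics/scene0.png')
c1=cv2.resize(a[165:240,195:310],None,fx=6,fy=6,interpolation=cv2.INTER_CUBIC)[:, :400*2]
c2=cv2.resize(s[165:235,205:335],None,fx=5,fy=5,interpolation=cv2.INTER_CUBIC)
cv2.imwrite('pics/crop0.png',c1)
def blobs(im,n,lo,hi,box,z):
    h=cv2.cvtColor(im,cv2.COLOR_BGR2HSV);m=cv2.inRange(h,lo,hi);x0,y0,x1,y1=box
    k=np.zeros_like(m);k[y0:y1,x0:x1]=m[y0:y1,x0:x1]
    c,_=cv2.findContours(k,0,1)
    if not c: print('none');return
    ys,xs=np.nonzero(k);r=cv2.minAreaRect(np.c_[xs,ys].astype(np.float32));print(n,lo,len(xs),r,(xs.mean(),ys.mean()),onplane(n,(xs.mean(),ys.mean()),z).round(4))
B=(195,165,310,240)
blobs(a,'top',(0,150,80),(6,255,255),B,.062)
blobs(a,'top',(8,150,80),(16,255,255),B,.032)
blobs(a,'top',(22,120,80),(34,255,255),B,.040)
blobs(a,'top',(105,100,40),(130,255,255),B,.040)
# base plate corner rect
S=(205,165,335,235)
blobs(s,'scene',(0,150,80),(6,255,255),(205,165,250,235),.05)
blobs(s,'scene',(8,150,80),(16,255,255),S,.032)
blobs(s,'scene',(22,120,80),(34,255,255),S,.040)
E
```

```text
top (0, 150, 80) 56 ((284.0946044921875, 194.5675811767578), (15.289106369018555, 3.6167776584625244), 80.53767395019531) (np.float64(284.10714285714283), np.float64(194.46428571428572)) [[ 0.5426 -0.0751  0.062 ]]
top (8, 150, 80) 3423 ((252.0, 202.0), (74.0, 114.0), 90.0) (np.float64(241.66579024247736), np.float64(193.2997370727432)) [[0.5465 0.0461 0.032 ]]
top (22, 120, 80) 13 ((242.0, 186.5), (5.0, 2.0), 90.0) (np.float64(241.76923076923077), np.float64(186.6153846153846)) [[0.5652 0.0457 0.04  ]]
top (105, 100, 40) 217 ((244.47430419921875, 201.852294921875), (35.08210754394531, 17.262622833251953), 80.13418579101562) (np.float64(244.81566820276498), np.float64(204.27649769585253)) [[0.5144 0.0361 0.04  ]]
scene (0, 150, 80) 82 ((230.9573211669922, 187.8841552734375), (4.306829929351807, 20.31940460205078), 6.34019136428833) (np.float64(231.0121951219512), np.float64(187.67073170731706)) [[ 0.5477 -0.0722  0.05  ]]
scene (8, 150, 80) 142 ((313.5, 189.5), (49.0, 5.0), 90.0) (np.float64(313.8380281690141), np.float64(200.07746478873239)) [[0.5111 0.1389 0.032 ]]
scene (22, 120, 80) 12 ((274.5, 207.5), (5.0, 1.0), 90.0) (np.float64(274.5), np.float64(207.5)) [[0.5668 0.0488 0.04  ]]
```

View pics/crop0.png

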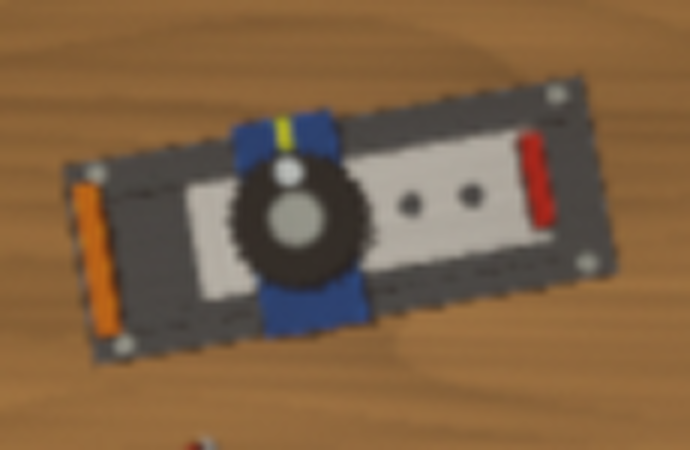

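```bash
python3 - <<'E'
from h import *
f=lambda x,y:((x+.5)/6-.5+195,(y+.5)/6-.5+165)
q=onplane('top',[f(65,163),f(583,78),f(615,272),f(95,362)],.010)[:,:2]
print(q.round(4), [np.linalg.norm(q[i]-q[(i+1)%4]).round(3) for i in range(4)])
ux=(q[0]+q[3]-q[1]-q[2]);ux/=np.linalg.norm(ux);uy=np.array([-ux[1],ux[0]])
c=q.mean(0); o=c+ux*.019
print('ux',ux,np.degrees(np.arctan2(ux[1],ux[0])),'origin',o)
w=onplane('top',[f(297,218)],.079)[0,:2];print('wheel',w)
d=onplane('top',[f(289,171)],.076)[0,:2];print('dot',d,(d-w)@ux,(d-w)@uy)
t=onplane('top',[f(536,180)],.062)[0,:2];print('tab',t,(t-o)@ux,(t-o)@uy)
s=onplane('top',[f(97,258)],.032)[0,:2];print('stop',s,(s-o)@ux,(s-o)@uy)
y=onplane('top',[f(285,135)],.04)[0,:2];print('line',y,(y-o)@ux,(y-o)@uy)
E
```

```text
[[ 0.5512  0.1547]
 [ 0.5969 -0.1008]
 [ 0.5012 -0.1171]
 [ 0.4535  0.1375]] [np.float64(0.26), np.float64(0.097), np.float64(0.259), np.float64(0.099)]
ux [-0.18013773  0.9836414 ] 100.3777821122328 origin [0.5222874  0.03725597]
wheel [0.52189732 0.03683309]
dot [0.54385097 0.04103429] 0.000177792806456828 -0.022351312790606072
tab [ 0.54224491 -0.07454023] -0.11356246491144975 0.0005076847352217752
stop [0.50374103 0.13492973] 0.09941685874231708 0.0006482470169004641
line [0.5638654  0.04479521] -7.385936752713673e-05 -0.0422559388772897
```

Call:
move_arm --commands '[{"gripper": 0,"travel": [0.8,-0.82,0],"roll": 0},{"gripper": 0,"travel": [0.8,-0.82,0],"roll": 0},{"gripper": 0,"travel": [0.8,-0.82,0],"roll": 0},{"gripper": 0,"travel": [0.8,-0.82,0],"roll": 0},{"gripper": 0,"travel": [0.8,-0.82,0],"roll": 0},{"gripper": 0,"travel": [0.8,-0.82,0],"roll": 0},{"gripper": 0,"travel": [0.8,-0.82,0],"roll": 0},{"gripper": 0,"travel": [0.8,-0.82,0],"roll": 0},{"gripper": 0,"travel": [0.8,-0.82,0],"roll": 0},{"gripper": 0,"travel": [0.8,-0.82,0],"roll": 0}]'

```text
time: 1.1
tcp_pos: [0.406, -0.1025, 0.2427]
tcp_rot: [0.978, 0.207, -0.002, -0.007]
force: [0.4, -0.5, 0.5]
width: -0.002
```

```bash
cat >> h.py <<'E'
W0=np.array([.522,.037])
def st(rad=None):
    o=sensors.get_obs();M=R.from_quat(o['tcp_rot']).as_matrix();p=o['tcp_pos'];d=W0-p[:2]
    print('t',round(o['time'],2),'tcp',p.round(4),'yaw',np.degrees(np.arctan2(M[1,0],M[0,0])).round(1),'q',o['joint_positions'].round(2),'w',round(o['width'],2),
     '\n wheel in tool(mm)',(M[:2,:2].T@d*1000).round(1),'units',(M[:2,:2].T@d/.04).round(3),'F tool',(M.T@o['force']).round(1),'tilt',np.degrees(np.arccos(-M[2,2])).round(2))
    return o
E
python3 -c "
from h import *
st();print(np.array(eyes.camera_model('wrist')['tool_from_camera']).round(3))"
```

```text
t 1.1 tcp [ 0.406  -0.1025  0.2427] yaw 23.9 q [-0.34 -0.39  1.68  0.01  1.86  0.82] w -0.0 
 wheel in tool(mm) [162.5 -80.5] units [ 4.064 -2.013] F tool [ 0.2  0.6 -0.5] tilt 0.82
[[-0.     0.961  0.278  0.072]
 [ 1.     0.     0.001  0.001]
 [ 0.001  0.278 -0.961 -0.124]
 [ 0.     0.     0.     1.   ]]
```

Call:
move_arm --commands '[{"gripper": 0,"travel": [0.76,-0.77,0],"roll": 0},{"gripper": 0,"travel": [0.76,-0.77,0],"roll": 0},{"gripper": 0,"travel": [0.76,-0.77,0],"roll": 0},{"gripper": 0,"travel": [0.5,-0.5,0],"roll": 0},{"gripper": 0,"travel": [0,0,0.5],"roll": 1},{"gripper": 0,"travel": [0,0,0.5],"roll": 1},{"gripper": 0,"travel": [0,0,0.5],"roll": 1},{"gripper": 0,"travel": [0,0,0.5],"roll": 1},{"gripper": 0,"travel": [0,0,0],"roll": 1},{"gripper": 0,"travel": [0,0,0],"roll": 1}]'

```text
time: 2.1
tcp_pos: [0.4611, 0.0608, 0.1565]
tcp_rot: [0.976, -0.218, -0.008, -0.005]
force: [1.0, -1.0, -0.2]
width: 0.004
```

```bash
python3 -c "
from h import *
st();o,a=snap('wrist','w1.png');print(proj('wrist',[[.522,.037,.079],[.544,.041,.076],[.4668,.06,.06]],o))"
```

```text
t 2.1 tcp [0.4611 0.0608 0.1565] yaw -25.2 q [ 0.05 -0.27  1.73  0.01  1.69  2.06] w 0.0 
 wheel in tool(mm) [65.2 -4.3] units [ 1.63  -0.108] F tool [1.3 0.5 0.2] tilt 1.09
[[249.96294568 110.57258322]
 [229.45375263  81.02538275]
 [254.54217195 190.88055293]]
```

View pics/w1.png

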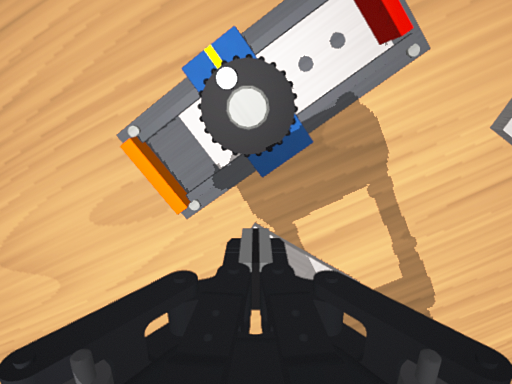

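Wrist view: the boss is at (248,107) (predicted (250,111)) and the dot at (227,77), next to the yellow line (212,56). The estimate holds within about 1 mm. Next I lower beside the rim.

Call:
move_arm --commands '[{"gripper": 0,"travel": [0,-0.1,0.6],"roll": 0},{"gripper": 0,"travel": [0,0,0.6],"roll": 0},{"gripper": 0,"travel": [0,0,0.6],"roll": 0},{"gripper": 0,"travel": [0,0,0.2],"roll": 0},{"gripper": 0,"travel": [0.2,0,0],"roll": 0},{"gripper": 0,"travel": [0.1,0,0],"roll": 0}]'

```text
time: 2.75
tcp_pos: [0.4731, 0.0604, 0.0743]
tcp_rot: [0.977, -0.215, -0.008, -0.005]
force: [0.3, 0.6, 0.5]
width: 0.003
```

```bash
python3 -c "
from h import *
a=cv2.imread('pics/w1.png')
st()"
```

```text
t 2.75 tcp [0.4731 0.0604 0.0743] yaw -24.8 q [ 0.05 -0.2   1.82  0.01  1.53  2.05] w 0.0 
 wheel in tool(mm) [54.2  0.7] units [1.355 0.017] F tool [ 0.  -0.7 -0.5] tilt 1.07
```

Call:
move_arm --commands '[{"gripper": 0,"travel": [0.1,0,0.15],"roll": 0},{"gripper": 0,"travel": [0.1,0,0],"roll": 0},{"gripper": 0,"travel": [0.05,0,0],"roll": 0},{"gripper": 0,"travel": [0.05,0,0],"roll": 0}]'

```text
time: 3.15
tcp_pos: [0.4841, 0.056, 0.0704]
tcp_rot: [0.977, -0.214, -0.01, -0.006]
force: [-12.9, 4.9, 5.0]
width: 0.001
```

```bash
python3 -c "
from h import *
st()"
```

```text
t 3.15 tcp [0.4841 0.056  0.0704] yaw -24.8 q [ 0.03 -0.16  1.8   0.02  1.52  2.04] w 0.0 
 wheel in tool(mm) [42.4  1.4] units [1.059 0.034] F tool [-13.9   0.9  -4.7] tilt 1.38
```

Call:
move_arm --commands '[{"gripper": 0,"travel": [0.03,0.11,0],"roll": -0.75},{"gripper": 0,"travel": [0.03,0.11,0],"roll": -0.75},{"gripper": 0,"travel": [0.03,0.11,0],"roll": -0.75},{"gripper": 0,"travel": [0.03,0.11,0],"roll": -0.75},{"gripper": 0,"travel": [0.03,0.11,0],"roll": -0.75}]'

```text
time: 3.65
tcp_pos: [0.4799, 0.037, 0.0707]
tcp_rot: [0.998, 0.057, -0.016, -0.013]
force: [-6.8, 0.9, 3.1]
width: -0.001
```

```bash
cat >> h.py <<'E'
def dot(f):
    o,a=snap('wrist',f)
    h=cv2.cvtColor(a,cv2.COLOR_RGB2HSV);g=a.min(2);k=((g>190)&(h[:,:,1]<30)).astype(np.uint8)
    n,l,s,c=cv2.connectedComponentsWithStats(k)
    for i in range(1,n):
        if s[i,4]>25:
            P=onplane('wrist',c[i],.079,o)[0,:2]-W0
            if np.linalg.norm(P)<.045: print('white',s[i,4],c[i].round(0),'r',(np.linalg.norm(P)*1000).round(1),'ang jig-from-line',(np.degrees(np.arctan2(P[1],P[0]))-10.4).round(1))
E
python3 -c "
from h import *
st();dot('w2.png')"
```

```text
t 3.65 tcp [0.4799 0.037  0.0707] yaw 6.6 q [-0.01 -0.16  1.8   0.02  1.54  1.44] w -0.0 
 wheel in tool(mm) [41.8  4.8] units [1.046 0.119] F tool [-6.8 -1.7 -2.8] tilt 2.4
white 1959 [184. 138.] r 35.3 ang jig-from-line 56.5
white 983 [237. 124.] r 25.1 ang jig-from-line 21.7
white 1416 [269. 164.] r 7.5 ang jig-from-line -13.4
```

View pics/w2.png

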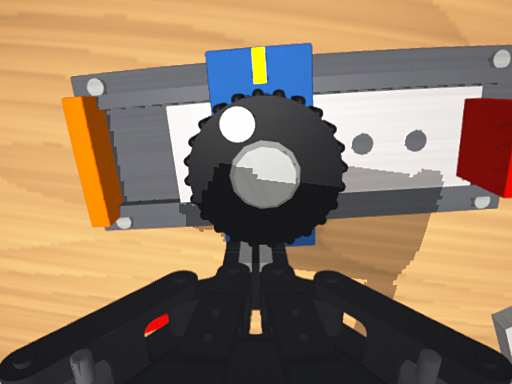

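Wheel has turned about 22–24° and follows the finger without slip. I continue the stroke.

Call:
move_arm --commands '[{"gripper": 0,"travel": [0.03,0.14,-0.01],"roll": -0.75},{"gripper": 0,"travel": [0.03,0.14,-0.01],"roll": -0.75},{"gripper": 0,"travel": [0.03,0.14,0],"roll": -0.75},{"gripper": 0,"travel": [0.03,0.14,0],"roll": -0.75},{"gripper": 0,"travel": [0.03,0.14,0],"roll": -0.75},{"gripper": 0,"travel": [0.03,0.14,0],"roll": -0.75},{"gripper": 0,"travel": [0.03,0.14,0],"roll": -0.75},{"gripper": 0,"travel": [0.03,0.14,0],"roll": -0.75},{"gripper": 0,"travel": [0.03,0.14,0],"roll": -0.75},{"gripper": 0,"travel": [0.03,0.14,0],"roll": -0.75}]'

```text
time: 4.7
tcp_pos: [0.5136, -0.0053, 0.0709]
tcp_rot: [0.822, 0.569, -0.018, -0.024]
force: [-0.6, -0.2, -0.1]
width: -0.001
```

```bash
sed -i "s|^    return o$|    print(' axis tilt world deg',np.degrees(M[:2,2]).round(2),'orbit',np.degrees(np.arctan2(-d[1],-d[0])).round(1)); return o|" h.py
python3 -c "
from h import *
st();dot('w3.png')"
```

```text
t 4.7 tcp [ 0.5136 -0.0053  0.0709] yaw 69.4 q [-0.09 -0.05  1.69  0.02  1.56  0.27] w -0.0 
 wheel in tool(mm) [42.5 -7. ] units [ 1.064 -0.175] F tool [-0.4 -0.5  0.2] tilt 3.45
 axis tilt world deg [-3.25  1.15] orbit -101.3
white 3587 [215.  79.] r 37.1 ang jig-from-line 67.8
white 938 [206. 123.] r 22.8 ang jig-from-line 84.1
white 2629 [237. 171.] r 3.0 ang jig-from-line 21.5
```

Call:
move_arm --commands '[{"gripper": 0,"travel": [0.05,0.09,0],"roll": -0.75},{"gripper": 0,"travel": [0.045,0.09,0],"roll": -0.75},{"gripper": 0,"travel": [0.045,0.09,0],"roll": -0.75},{"gripper": 0,"travel": [0.045,0.1,0],"roll": -0.75},{"gripper": 0,"travel": [0.045,0.1,0],"roll": -0.75},{"gripper": 0,"travel": [0.045,0.11,0],"roll": -0.75},{"gripper": 0,"travel": [0.045,0.12,0],"roll": -0.75},{"gripper": 0,"travel": [0.045,0.12,0],"roll": -0.75},{"gripper": 0,"travel": [0.045,0.12,0],"roll": -0.75},{"gripper": 0,"travel": [0.045,0.12,0],"roll": -0.75}]'

```text
time: 5.75
tcp_pos: [0.5546, 0.0073, 0.0713]
tcp_rot: [0.419, 0.907, -0.012, -0.025]
force: [1.6, -3.3, -0.9]
width: 0.001
```

```bash
python3 -c "
from h import *
st();dot('w4.png')"
```

```text
t 5.75 tcp [0.5546 0.0073 0.0713] yaw 130.4 q [-0.05  0.06  1.59 -0.    1.55 -0.75] w 0.0 
 wheel in tool(mm) [43.7 -5.6] units [ 1.094 -0.139] F tool [-3.6 -0.9  0.8] tilt 3.13
 axis tilt world deg [-3.13 -0.01] orbit -42.3
white 4103 [288.  86.] r 36.5 ang jig-from-line 88.6
white 930 [218. 119.] r 20.6 ang jig-from-line 141.6
white 1004 [255. 160.] r 7.8 ang jig-from-line 57.9
white 235 [174. 209.] r 32.0 ang jig-from-line -117.6
```

Call:
move_arm --commands '[{"gripper": 0,"travel": [0.05,0.1,0],"roll": -0.9},{"gripper": 0,"travel": [0.05,0.12,0],"roll": -0.9},{"gripper": 0,"travel": [0.05,0.12,0],"roll": -0.9},{"gripper": 0,"travel": [0.05,0.13,0],"roll": -0.9},{"gripper": 0,"travel": [0.05,0.13,0],"roll": -0.9},{"gripper": 0,"travel": [0.05,0.13,0],"roll": -0.9},{"gripper": 0,"travel": [0.05,0.13,0],"roll": -0.9},{"gripper": 0,"travel": [0.05,0.13,0],"roll": -0.9},{"gripper": 0,"travel": [0.05,0.13,0],"roll": -0.9},{"gripper": 0,"travel": [0.05,0.13,0],"roll": -0.9}]'

```text
time: 6.8
tcp_pos: [0.5638, 0.0522, 0.073]
tcp_rot: [-0.199, 0.98, -0.003, -0.01]
force: [8.5, 2.3, -5.7]
width: -0.004
```

```bash
python3 -c "
from h import *
st();dot('w5.png')"
```

```text
t 6.8 tcp [0.5638 0.0522 0.073 ] yaw -157.0 q [ 0.04  0.06  1.58 -0.01  1.52 -1.93] w -0.0 
 wheel in tool(mm) [44.4  2.3] units [1.109 0.058] F tool [-8.9 -1.2  5.5] tilt 1.18
 axis tilt world deg [-1.01 -0.61] orbit 20.0
white 1008 [194.  97.] r 37.7 ang jig-from-line -123.0
white 969 [248. 117.] r 20.3 ang jig-from-line -150.3
white 739 [347. 151.] r 33.8 ang jig-from-line 113.3
white 357 [269. 151.] r 6.7 ang jig-from-line -185.9
```

Call:
move_arm --commands '[{"gripper": 0,"travel": [0.04,0.13,0],"roll": -0.75},{"gripper": 0,"travel": [0.04,0.13,0],"roll": -0.75},{"gripper": 0,"travel": [0.04,0.13,0],"roll": -0.75},{"gripper": 0,"travel": [0.04,0.13,0],"roll": -0.75},{"gripper": 0,"travel": [-0.3,0,0],"roll": 0},{"gripper": 0,"travel": [-0.3,0,0],"roll": 0},{"gripper": 0,"travel": [-0.1,0,0],"roll": 0}]'

```text
time: 7.55
tcp_pos: [0.5728, 0.0923, 0.0751]
tcp_rot: [-0.398, 0.918, -0.001, -0.001]
force: [0.6, -0.4, -0.3]
width: -0.002
```

```bash
python3 -c "
from h import *
st();dot('w6.png')"
```

```text
t 7.55 tcp [0.5728 0.0923 0.0751] yaw -133.1 q [ 0.1   0.08  1.56 -0.    1.51 -2.29] w -0.0 
 wheel in tool(mm) [75.1 -0.7] units [ 1.877 -0.019] F tool [-0.1 -0.7  0.3] tilt 0.18
 axis tilt world deg [-0.04 -0.17] orbit 47.4
white 1033 [233.  33.] r 20.9 ang jig-from-line -119.5
white 1428 [263.  81.] r 3.5 ang jig-from-line -189.1
white 930 [336. 124.] r 33.8 ang jig-from-line 103.3
```

Call:
move_arm --commands '[{"gripper": 0,"travel": [0.02,-0.28,0],"roll": 1},{"gripper": 0,"travel": [0.02,-0.28,0],"roll": 1},{"gripper": 0,"travel": [0.02,-0.28,0],"roll": 1},{"gripper": 0,"travel": [0.02,-0.28,0],"roll": 1},{"gripper": 0,"travel": [0.02,-0.28,0],"roll": 1},{"gripper": 0,"travel": [0.02,-0.28,0],"roll": 1},{"gripper": 0,"travel": [0.02,-0.28,0],"roll": 1},{"gripper": 0,"travel": [0.02,-0.28,0],"roll": 1},{"gripper": 0,"travel": [0.02,-0.28,0],"roll": 1},{"gripper": 0,"travel": [0.02,-0.28,0],"roll": 1}]'

```text
time: 8.6
tcp_pos: [0.5847, -0.0125, 0.0744]
tcp_rot: [0.319, 0.948, -0.003, -0.002]
force: [0.0, 1.1, 0.6]
width: -0.001
```

```bash
python3 -c "
from h import *
st()"
```

```text
t 8.6 tcp [ 0.5847 -0.0125  0.0744] yaw 142.8 q [-0.08  0.09  1.54 -0.01  1.51 -1.  ] w -0.0 
 wheel in tool(mm) [79.9  1.5] units [1.996 0.037] F tool [ 0.6  0.9 -0.6] tilt 0.42
 axis tilt world deg [-0.33 -0.26] orbit -38.3
```

Call:
move_arm --commands '[{"gripper": 0,"travel": [0.04,-0.28,0],"roll": 1},{"gripper": 0,"travel": [0.04,-0.28,0],"roll": 1},{"gripper": 0,"travel": [0.04,-0.28,0],"roll": 1},{"gripper": 0,"travel": [0.04,-0.28,0],"roll": 1},{"gripper": 0,"travel": [0.04,-0.28,0],"roll": 1},{"gripper": 0,"travel": [0.04,-0.28,0],"roll": 1},{"gripper": 0,"travel": [0.04,-0.28,0],"roll": 1},{"gripper": 0,"travel": [0.04,-0.28,0],"roll": 1},{"gripper": 0,"travel": [0.04,-0.28,0],"roll": 1},{"gripper": 0,"travel": [0.04,-0.28,0],"roll": 1}]'

```text
time: 9.6
tcp_pos: [0.4795, -0.0286, 0.0751]
tcp_rot: [0.875, 0.484, -0.006, 0.0]
force: [-0.3, 0.2, -0.2]
width: 0.001
```

Call:
move_arm --commands '[{"gripper": 0,"travel": [0.04,-0.26,0],"roll": 1},{"gripper": 0,"travel": [0.04,-0.26,0],"roll": 1},{"gripper": 0,"travel": [0.04,-0.26,0],"roll": 1},{"gripper": 0,"travel": [0.04,-0.26,0],"roll": 1},{"gripper": 0,"travel": [0.04,-0.26,0],"roll": 1},{"gripper": 0,"travel": [0.04,-0.26,0],"roll": 1},{"gripper": 0,"travel": [0.04,-0.26,0],"roll": 1},{"gripper": 0,"travel": [0.04,-0.26,0],"roll": 1},{"gripper": 0,"travel": [0.04,-0.26,0],"roll": 1},{"gripper": 0,"travel": [0.04,-0.26,0],"roll": 1}]'

```text
time: 10.6
tcp_pos: [0.46, 0.0675, 0.0764]
tcp_rot: [0.973, -0.232, -0.005, 0.006]
force: [0.2, 1.0, -0.2]
width: -0.003
```

```bash
python3 -c "
from h import *
st();dot('w7.png')"
```

```text
t 10.6 tcp [0.46   0.0675 0.0764] yaw -26.8 q [ 0.08 -0.23  1.85 -0.01  1.54  2.12] w -0.0 
 wheel in tool(mm) [69.1 -0.7] units [ 1.728 -0.019] F tool [-0.3 -1.   0.2] tilt 0.87
 axis tilt world deg [-0.7  -0.52] orbit 153.8
white 3179 [250. 104.] r 2.8 ang jig-from-line 3.0
white 939 [308. 102.] r 20.9 ang jig-from-line -118.8
white 1378 [182. 148.] r 32.5 ang jig-from-line 79.6
```

Call:
move_arm --commands '[{"gripper": 0,"travel": [0.3,0,0],"roll": 0},{"gripper": 0,"travel": [0.25,0,0],"roll": 0},{"gripper": 0,"travel": [0.09,0,0],"roll": 0},{"gripper": 0,"travel": [0.06,0,0],"roll": 0},{"gripper": 0,"travel": [0.05,0.12,0],"roll": -0.75},{"gripper": 0,"travel": [0.04,0.13,0],"roll": -0.75},{"gripper": 0,"travel": [0.04,0.13,0],"roll": -0.75},{"gripper": 0,"travel": [0.04,0.13,0],"roll": -0.75},{"gripper": 0,"travel": [0.04,0.13,0],"roll": -0.75},{"gripper": 0,"travel": [0.04,0.13,0],"roll": -0.75}]'

```text
time: 11.65
tcp_pos: [0.4808, 0.0279, 0.0769]
tcp_rot: [0.995, 0.096, -0.019, -0.005]
force: [-4.7, 0.8, 3.7]
width: 0.003
```

```bash
python3 -c "
from h import *
st();dot('w8.png')"
```

```text
t 11.65 tcp [0.4808 0.0279 0.0769] yaw 11.0 q [-0.02 -0.16  1.78  0.    1.56  1.36] w 0.0 
 wheel in tool(mm) [42.1 -1.1] units [ 1.053 -0.028] F tool [-4.6 -1.7 -3.5] tilt 2.27
 axis tilt world deg [-2.25  0.31] orbit -167.5
white 1765 [175. 128.] r 35.8 ang jig-from-line 55.9
white 919 [257. 159.] r 8.5 ang jig-from-line -17.0
white 803 [306. 168.] r 22.7 ang jig-from-line -78.4
```

Call:
move_arm --commands '[{"gripper": 0,"travel": [0.05,0.13,0],"roll": -0.8},{"gripper": 0,"travel": [0.05,0.13,0],"roll": -0.8},{"gripper": 0,"travel": [0.05,0.13,0],"roll": -0.8},{"gripper": 0,"travel": [0.05,0.13,0],"roll": -0.8},{"gripper": 0,"travel": [0.05,0.12,0],"roll": -0.8},{"gripper": 0,"travel": [0.05,0.12,0],"roll": -0.8},{"gripper": 0,"travel": [0.05,0.12,0],"roll": -0.8},{"gripper": 0,"travel": [0.05,0.12,0],"roll": -0.8},{"gripper": 0,"travel": [0.05,0.12,0],"roll": -0.8},{"gripper": 0,"travel": [0.05,0.12,0],"roll": -0.8}]'

```text
time: 12.7
tcp_pos: [0.5174, -0.0054, 0.0764]
tcp_rot: [0.778, 0.627, -0.027, -0.018]
force: [-3.1, -2.2, 2.2]
width: -0.0
```

```bash
python3 -c "
from h import *
st();dot('w9.png')"
```

```text
t 12.7 tcp [ 0.5174 -0.0054  0.0764] yaw 77.8 q [-0.07 -0.04  1.67 -0.01  1.57  0.14] w -0.0 
 wheel in tool(mm) [42.4 -4.5] units [ 1.06  -0.112] F tool [-2.8 -2.7 -1.9] tilt 3.71
 axis tilt world deg [-3.7 -0.3] orbit -96.3
white 3916 [231.  76.] r 38.1 ang jig-from-line 71.9
white 1496 [243. 161.] r 5.4 ang jig-from-line 55.5
white 815 [302. 166.] r 25.0 ang jig-from-line -14.2
```

Call:
move_arm --commands '[{"gripper": 0,"travel": [0.055,0.1,0],"roll": -0.85},{"gripper": 0,"travel": [0.055,0.11,0],"roll": -0.85},{"gripper": 0,"travel": [0.055,0.11,0],"roll": -0.85},{"gripper": 0,"travel": [0.05,0.12,0],"roll": -0.85},{"gripper": 0,"travel": [0.05,0.12,0],"roll": -0.85},{"gripper": 0,"travel": [0.05,0.13,0],"roll": -0.85},{"gripper": 0,"travel": [0.05,0.13,0],"roll": -0.85},{"gripper": 0,"travel": [0.05,0.13,0],"roll": -0.85},{"gripper": 0,"travel": [0.05,0.13,0],"roll": -0.85},{"gripper": 0,"travel": [0.05,0.13,0],"roll": -0.85}]'

```text
time: 13.75
tcp_pos: [0.5588, 0.0132, 0.0767]
tcp_rot: [0.285, 0.958, -0.022, -0.022]
force: [4.8, -4.7, -2.7]
width: -0.001
```

```bash
python3 -c "
from h import *
st();dot('w10.png')"
```

```text
t 13.75 tcp [0.5588 0.0132 0.0767] yaw 146.8 q [-0.02  0.07  1.57 -0.03  1.56 -1.01] w -0.0 
 wheel in tool(mm) [43.9 -0.2] units [ 1.096 -0.004] F tool [-6.7 -1.1  2.5] tilt 3.57
 axis tilt world deg [-3.11 -1.75] orbit -32.9
white 3587 [314.  97.] r 36.0 ang jig-from-line 95.7
white 789 [313. 173.] r 24.8 ang jig-from-line 40.3
white 263 [236. 175.] r 8.3 ang jig-from-line -104.4
white 1132 [165. 196.] r 40.4 ang jig-from-line -114.3
```

Call:
move_arm --commands '[{"gripper": 0,"travel": [0.05,0.13,0],"roll": -0.8},{"gripper": 0,"travel": [0.05,0.13,0],"roll": -0.8},{"gripper": 0,"travel": [0.05,0.13,0],"roll": -0.8},{"gripper": 0,"travel": [0.05,0.13,0],"roll": -0.8},{"gripper": 0,"travel": [0.05,0.13,0],"roll": -0.8},{"gripper": 0,"travel": [0.05,0.13,0],"roll": -0.8},{"gripper": 0,"travel": [0.05,0.13,0],"roll": -0.8},{"gripper": 0,"travel": [0.05,0.13,0],"roll": -0.8},{"gripper": 0,"travel": [0.05,0.13,0],"roll": -0.8},{"gripper": 0,"travel": [0.05,0.13,0],"roll": -0.8}]'

```text
time: 14.8
tcp_pos: [0.5601, 0.0604, 0.0776]
tcp_rot: [-0.277, 0.961, -0.015, -0.008]
force: [6.1, 2.9, -3.1]
width: -0.003
```

```bash
python3 -c "
from h import *
st();dot('w11.png')"
```

```text
t 14.8 tcp [0.5601 0.0604 0.0776] yaw -147.8 q [ 0.07  0.04  1.59 -0.03  1.52 -2.07] w -0.0 
 wheel in tool(mm) [44.7  0.5] units [1.117 0.012] F tool [-6.8 -0.7  3. ] tilt 1.94
 axis tilt world deg [-0.45 -1.88] orbit 31.6
white 329 [216.  89.] r 34.3 ang jig-from-line -129.0
white 123 [329. 132.] r 31.2 ang jig-from-line 136.9
white 765 [312. 172.] r 22.3 ang jig-from-line 104.1
```

Call:
move_arm --commands '[{"gripper": 0,"travel": [0.05,0.13,0],"roll": -0.75},{"gripper": 0,"travel": [0.05,0.13,0],"roll": -0.75},{"gripper": 0,"travel": [0.05,0.13,0],"roll": -0.75},{"gripper": 0,"travel": [0.05,0.13,0],"roll": -0.75},{"gripper": 0,"travel": [-0.3,0,0],"roll": 0},{"gripper": 0,"travel": [-0.3,0,0],"roll": 0},{"gripper": 0,"travel": [-0.1,-0.1,0],"roll": 0.5},{"gripper": 0,"travel": [0.03,-0.28,0],"roll": 1},{"gripper": 0,"travel": [0.03,-0.28,0],"roll": 1},{"gripper": 0,"travel": [0.03,-0.28,0],"roll": 1}]'

```text
time: 15.85
tcp_pos: [0.5871, 0.0747, 0.0777]
tcp_rot: [-0.236, 0.972, -0.011, 0.0]
force: [0.1, -0.2, 1.4]
width: 0.0
```

Call:
move_arm --commands '[{"gripper": 0,"travel": [0.03,-0.28,0],"roll": 1},{"gripper": 0,"travel": [0.03,-0.28,0],"roll": 1},{"gripper": 0,"travel": [0.03,-0.28,0],"roll": 1},{"gripper": 0,"travel": [0.03,-0.28,0],"roll": 1},{"gripper": 0,"travel": [0.03,-0.28,0],"roll": 1},{"gripper": 0,"travel": [0.03,-0.28,0],"roll": 1},{"gripper": 0,"travel": [0.03,-0.28,0],"roll": 1},{"gripper": 0,"travel": [0.03,-0.28,0],"roll": 1},{"gripper": 0,"travel": [0.03,-0.28,0],"roll": 1},{"gripper": 0,"travel": [0.03,-0.28,0],"roll": 1}]'

```text
time: 16.85
tcp_pos: [0.5622, -0.0232, 0.0762]
tcp_rot: [0.486, 0.874, -0.01, 0.005]
force: [0.0, 0.4, -0.6]
width: 0.003
```

```bash
python3 -c "
from h import *
st();dot('w12.png')"
```

```text
t 16.85 tcp [ 0.5622 -0.0232  0.0762] yaw 121.9 q [-0.09  0.03  1.61 -0.02  1.51 -0.64] w 0.0 
 wheel in tool(mm) [72.4 -2.4] units [ 1.81  -0.059] F tool [0.3 0.2 0.6] tilt 1.33
 axis tilt world deg [-0.08 -1.32] orbit -56.3
white 1527 [301.  17.] r 33.5 ang jig-from-line 75.0
white 1158 [222.  39.] r 21.3 ang jig-from-line 135.6
white 3499 [252.  95.] r 2.5 ang jig-from-line 14.5
white 301 [185. 163.] r 36.5 ang jig-from-line -111.8
```

Call:
move_arm --commands '[{"gripper": 0,"travel": [0.04,-0.25,0],"roll": 1},{"gripper": 0,"travel": [0.04,-0.26,0],"roll": 1},{"gripper": 0,"travel": [0.04,-0.26,0],"roll": 1},{"gripper": 0,"travel": [0.04,-0.26,0],"roll": 1},{"gripper": 0,"travel": [0.04,-0.26,0],"roll": 1},{"gripper": 0,"travel": [0.04,-0.26,0],"roll": 1},{"gripper": 0,"travel": [0.04,-0.26,0],"roll": 1},{"gripper": 0,"travel": [0.04,-0.26,0],"roll": 1},{"gripper": 0,"travel": [0.04,-0.26,0],"roll": 1},{"gripper": 0,"travel": [0.04,-0.26,0],"roll": 1}]'

```text
time: 17.9
tcp_pos: [0.4711, 0.0036, 0.0757]
tcp_rot: [0.943, 0.332, -0.006, 0.01]
force: [0.3, 0.6, -0.1]
width: -0.002
```

Call:
move_arm --commands '[{"gripper": 0,"travel": [0.04,-0.25,0],"roll": 1},{"gripper": 0,"travel": [0.04,-0.25,0],"roll": 1},{"gripper": 0,"travel": [0.04,-0.25,0],"roll": 1},{"gripper": 0,"travel": [0.04,-0.25,0],"roll": 1},{"gripper": 0,"travel": [0.04,-0.25,0],"roll": 1},{"gripper": 0,"travel": [0.04,-0.25,0],"roll": 1},{"gripper": 0,"travel": [0.04,-0.25,0],"roll": 1}]'

```text
time: 18.6
tcp_pos: [0.4683, 0.0774, 0.0752]
tcp_rot: [0.986, -0.169, -0.001, 0.012]
force: [0.8, -0.6, 0.7]
width: -0.003
```

```bash
python3 -c "
from h import *
st();dot('w13.png')"
```

```text
t 18.6 tcp [0.4683 0.0774 0.0752] yaw -19.5 q [ 0.11 -0.21  1.83 -0.02  1.53  2.02] w -0.0 
 wheel in tool(mm) [64.1 20.1] units [1.603 0.503] F tool [ 0.9  0.3 -0.7] tilt 1.39
 axis tilt world deg [-0.35 -1.34] orbit 143.1
white 3148 [306. 117.] r 2.4 ang jig-from-line -8.9
white 2462 [213. 137.] r 37.2 ang jig-from-line 68.4
white 780 [293. 174.] r 21.0 ang jig-from-line 135.9
```

Call:
move_arm --commands '[{"gripper": 0,"travel": [0.2,0.45,0],"roll": 0},{"gripper": 0,"travel": [0.2,0.06,0],"roll": 0},{"gripper": 0,"travel": [0.09,0,0],"roll": 0},{"gripper": 0,"travel": [0.06,0,0],"roll": 0},{"gripper": 0,"travel": [0.05,0.12,0],"roll": -0.75},{"gripper": 0,"travel": [0.05,0.13,0],"roll": -0.75},{"gripper": 0,"travel": [0.05,0.13,0],"roll": -0.75},{"gripper": 0,"travel": [0.05,0.13,0],"roll": -0.75},{"gripper": 0,"travel": [0.05,0.13,0],"roll": -0.75},{"gripper": 0,"travel": [0.05,0.13,0],"roll": -0.75}]'

```text
time: 19.65
tcp_pos: [0.4812, 0.0291, 0.0765]
tcp_rot: [0.986, 0.163, -0.025, 0.001]
force: [-12.7, -0.4, 8.5]
width: -0.002
```

```bash
python3 -c "
from h import *
st();dot('w14.png')"
```

```text
t 19.65 tcp [0.4812 0.0291 0.0765] yaw 18.8 q [-0.   -0.15  1.78 -0.01  1.56  1.24] w -0.0 
 wheel in tool(mm) [41.2  5.7] units [1.029 0.142] F tool [-12.6  -3.8  -7.9] tilt 2.83
 axis tilt world deg [-2.78 -0.56] orbit -169.0
white 2657 [191. 124.] r 37.4 ang jig-from-line 60.7
white 666 [276. 159.] r 9.4 ang jig-from-line -11.1
white 639 [251. 225.] r 21.0 ang jig-from-line -189.8
```

Call:
move_arm --commands '[{"gripper": 0,"travel": [0.04,0.14,0],"roll": -0.75},{"gripper": 0,"travel": [0.04,0.14,0],"roll": -0.75},{"gripper": 0,"travel": [0.045,0.13,0],"roll": -0.75},{"gripper": 0,"travel": [0.05,0.13,0],"roll": -0.75},{"gripper": 0,"travel": [0.05,0.12,0],"roll": -0.75},{"gripper": 0,"travel": [0.05,0.12,0],"roll": -0.75},{"gripper": 0,"travel": [0.05,0.12,0],"roll": -0.75},{"gripper": 0,"travel": [0.05,0.12,0],"roll": -0.75},{"gripper": 0,"travel": [0.05,0.12,0],"roll": -0.75},{"gripper": 0,"travel": [0.05,0.12,0],"roll": -0.75}]'

```text
time: 20.7
tcp_pos: [0.5154, -0.0044, 0.0768]
tcp_rot: [0.755, 0.654, -0.048, -0.016]
force: [-3.6, -6.7, 3.5]
width: -0.003
```

```bash
python3 -c "
from h import *
st();dot('w15.png')"
```

```text
t 20.7 tcp [ 0.5154 -0.0044  0.0768] yaw 81.9 q [-0.05 -0.02  1.65 -0.04  1.6   0.1 ] w -0.0 
 wheel in tool(mm) [41.9  0.6] units [1.047 0.014] F tool [-7.3 -2.8 -2.8] tilt 5.81
 axis tilt world deg [-5.37 -2.19] orbit -99.1
white 4473 [247.  73.] r 39.1 ang jig-from-line 74.0
white 44 [242. 153.] r 10.2 ang jig-from-line 95.0
white 639 [247. 226.] r 22.4 ang jig-from-line -115.3
```

Call:
move_arm --commands '[{"gripper": 0,"travel": [0.05,0.12,0],"roll": -0.75},{"gripper": 0,"travel": [0.05,0.12,0],"roll": -0.75},{"gripper": 0,"travel": [0.05,0.12,0],"roll": -0.75},{"gripper": 0,"travel": [0.05,0.12,0],"roll": -0.75},{"gripper": 0,"travel": [0.05,0.12,0],"roll": -0.75},{"gripper": 0,"travel": [0.05,0.12,0],"roll": -0.75},{"gripper": 0,"travel": [0.05,0.12,0],"roll": -0.75},{"gripper": 0,"travel": [0.05,0.12,0],"roll": -0.75},{"gripper": 0,"travel": [0.05,0.12,0],"roll": -0.75},{"gripper": 0,"travel": [0.05,0.12,0],"roll": -0.75}]'

```text
time: 21.75
tcp_pos: [0.5608, 0.0153, 0.0762]
tcp_rot: [0.304, 0.951, -0.045, -0.029]
force: [2.2, -3.0, -0.4]
width: -0.002
```

```bash
sed -i 's/c\[i\],.079,o/c[i],.081,o/' h.py; python3 -c "
from h import *
st();dot('w16.png')"
```

```text
t 21.75 tcp [0.5608 0.0153 0.0762] yaw 144.4 q [ 0.    0.1   1.54 -0.07  1.59 -0.95] w -0.0 
 wheel in tool(mm) [44.1 -4.7] units [ 1.103 -0.119] F tool [-3.5 -1.1  0.4] tilt 6.12
 axis tilt world deg [-4.76 -3.83] orbit -29.2
white 4123 [309.  98.] r 37.4 ang jig-from-line 89.5
white 2486 [242. 172.] r 2.5 ang jig-from-line -34.4
white 653 [166. 198.] r 35.9 ang jig-from-line -111.8
white 685 [243. 223.] r 24.5 ang jig-from-line -44.8
```

Call:
move_arm --commands '[{"gripper": 0,"travel": [0.05,0.1,0],"roll": -0.8},{"gripper": 0,"travel": [0.05,0.12,0],"roll": -0.8},{"gripper": 0,"travel": [0.05,0.12,0],"roll": -0.8},{"gripper": 0,"travel": [0.05,0.12,0],"roll": -0.8},{"gripper": 0,"travel": [0.05,0.12,0],"roll": -0.8},{"gripper": 0,"travel": [0.05,0.12,0],"roll": -0.8}]'

```text
time: 22.4
tcp_pos: [0.5669, 0.0438, 0.0763]
tcp_rot: [-0.036, 0.998, -0.035, -0.034]
force: [5.7, -1.3, -1.8]
width: 0.001
```

```bash
python3 -c "
from h import *
st();dot('w17.png')"
```

```text
t 22.4 tcp [0.5669 0.0438 0.0763] yaw -176.0 q [ 0.06  0.1   1.53 -0.07  1.58 -1.59] w 0.0 
 wheel in tool(mm) [45.2 -3.5] units [ 1.13  -0.087] F tool [-5.8 -1.6  1.5] tilt 5.52
 axis tilt world deg [-3.69 -4.1 ] orbit 8.6
white 292 [310. 109.] r 32.6 ang jig-from-line 124.1
white 342 [177. 126.] r 32.0 ang jig-from-line -122.9
white 47 [344. 127.] r 40.8 ang jig-from-line 104.3
white 26 [345. 143.] r 39.8 ang jig-from-line 95.5
white 2659 [248. 167.] r 2.3 ang jig-from-line 0.6
white 178 [344. 177.] r 40.0 ang jig-from-line 75.4
white 29 [174. 195.] r 34.7 ang jig-from-line -71.7
white 689 [244. 221.] r 25.4 ang jig-from-line -9.2
```

View pics/w17.png

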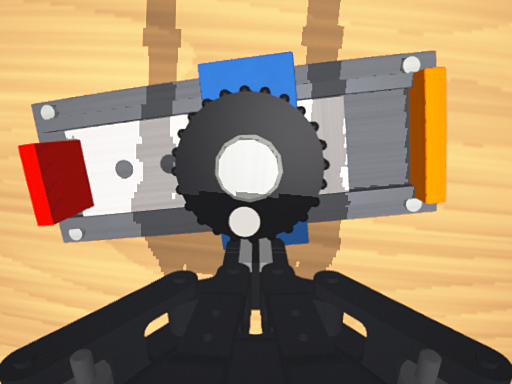

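Wrist view: boss (248,167) and dot (244,221), with the dot about 9° short of the line, which the finger hides. I nudge it on and back off.

Call:
move_arm --commands '[{"gripper": 0,"travel": [0.05,0.1,0],"roll": -0.6},{"gripper": 0,"travel": [0.05,0.1,0],"roll": -0.6},{"gripper": 0,"travel": [-0.3,0,0],"roll": 0},{"gripper": 0,"travel": [-0.5,0,0],"roll": 0},{"gripper": 0,"travel": [0,0,-0.7],"roll": 0},{"gripper": 0,"travel": [0,0,-0.7],"roll": 0},{"gripper": 0,"travel": [0,0,-0.1],"roll": 0}]'

```text
time: 23.15
tcp_pos: [0.5988, 0.0665, 0.1315]
tcp_rot: [-0.117, 0.992, -0.03, -0.037]
force: [-0.3, -0.3, -0.4]
width: -0.0
```

```bash
python3 -c "
from h import *
st();dot('w18.png');o=sensors.get_obs()
print(proj('wrist',[[.522,.037,.085]],o))"
```

```text
t 23.15 tcp [0.5988 0.0665 0.1315] yaw -166.6 q [ 0.09  0.17  1.36 -0.06  1.69 -1.72] w -0.0 
 wheel in tool(mm) [ 81.3 -10.6] units [ 2.031 -0.265] F tool [ 0.3 -0.3  0.4] tilt 5.48
 axis tilt world deg [-3.83 -3.91] orbit 21.0
white 1187 [300. 103.] r 33.9 ang jig-from-line 77.9
white 1505 [242.  91.] r 2.0 ang jig-from-line -0.7
white 110 [200. 130.] r 34.3 ang jig-from-line -43.5
white 432 [242. 132.] r 25.1 ang jig-from-line 2.5
[[241.27738841  87.18840903]]
```

View pics/w18.png

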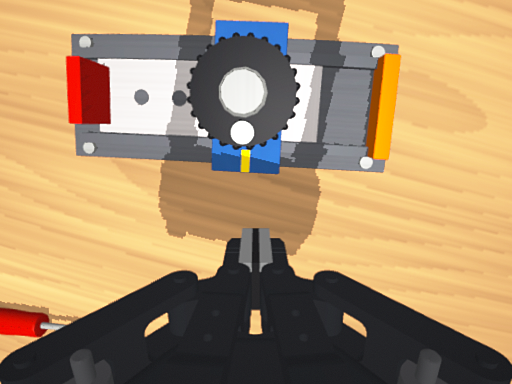

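Dot (242,132) sits next to the yellow line (245,161), so it is close to two turns. I check the angle against the start picture by the same measure, and take a top view.

```bash
python3 - <<'E'
from h import *
o=sensors.get_obs()
a=cv2.imread('pics/w18.png');h=cv2.cvtColor(a,cv2.COLOR_BGR2HSV)
m=cv2.inRange(h,(22,150,120),(34,255,255));m[:140]=0;m[180:]=0;m[:,:225]=0;m[:,265:]=0
ys,xs=np.nonzero(m);L=(xs.mean(),ys.mean());print(L)
b=onplane('wrist',(242,91),.085,o)[0,:2];d=onplane('wrist',(242,132),.082,o)[0,:2];l=onplane('wrist',L,.04,o)[0,:2]
an=lambda v:np.degrees(np.arctan2(v[1],v[0]))-10.4
print('boss',b,'dot',an(d-b),'line from boss',an(l-b),'dist',np.linalg.norm(d-b))
o,t=snap('top','top1.png')
c=cv2.resize(t[165:240,195:310,::-1],None,fx=6,fy=6,interpolation=cv2.INTER_CUBIC)
E
```

```text
(np.float64(244.86046511627907), np.float64(160.6627906976744))
boss [0.52389853 0.03785683] dot 2.069268200566297 line from boss 0.03216894708364748 dist 0.022489678319516697
```

Call:
move_arm --commands '[{"gripper": 0,"travel": [0.45,-0.92,0],"roll": 0},{"gripper": 0,"travel": [0.45,-0.92,0],"roll": 0},{"gripper": 0,"travel": [0.45,-0.92,0],"roll": 0},{"gripper": 0,"travel": [0.45,-0.92,0],"roll": 0},{"gripper": 0,"travel": [0.45,-0.92,0],"roll": 0},{"gripper": 0,"travel": [0,0,0],"roll": 1},{"gripper": 0,"travel": [0,0,0],"roll": 1},{"gripper": 0,"travel": [0,0,0],"roll": 1},{"gripper": 0,"travel": [0,0,0],"roll": 1},{"gripper": 0,"travel": [0,0,0],"roll": 1}]'

```text
time: 24.25
tcp_pos: [0.5422, -0.1399, 0.1235]
tcp_rot: [0.245, 0.968, -0.042, -0.04]
force: [1.1, -0.7, 0.6]
width: 0.001
```

Call:
move_arm --commands '[{"gripper": 0,"travel": [0,0,0],"roll": 1},{"gripper": 0,"travel": [0,0,0],"roll": 1},{"gripper": 0,"travel": [0,0,0],"roll": 1},{"gripper": 0,"travel": [0,0,0],"roll": 1},{"gripper": 0,"travel": [0,0,0],"roll": 1},{"gripper": 0,"travel": [0,0,0],"roll": 1},{"gripper": 0,"travel": [0,0,0],"roll": 0}]'

```text
time: 24.95
tcp_pos: [0.5347, -0.1385, 0.1073]
tcp_rot: [0.635, 0.77, -0.059, -0.029]
force: [-0.2, 0.6, -0.4]
width: -0.0
```

```bash
cat >> h.py <<'E'
def jt():
    o=st();ux=np.array([-.1801,.9836]);uy=np.array([-ux[1],ux[0]]);M=R.from_quat(o['tcp_rot']).as_matrix()
    tip=o['tcp_pos']+M[:,2]*.019;v=tip[:2]-W0;print('tip jig mm',(v@ux*1e3).round(1),(v@uy*1e3).round(1),'z',(tip[2]*1e3).round(1))
E
python3 -c "
from h import *
jt();snap('wrist','w19.png')"
```

```text
t 24.95 tcp [ 0.5347 -0.1385  0.1073] yaw 101.1 q [-0.27  0.07  1.51 -0.08  1.66 -0.46] w -0.0 
 wheel in tool(mm) [174.5  20.6] units [4.363 0.514] F tool [0.6 0.  0.4] tilt 7.61
 axis tilt world deg [-6.92 -3.1 ] orbit -85.9
tip jig mm -175.5 21.5 z 88.5
```

Call:
move_arm --commands '[{"gripper": 0,"travel": [0,0.35,0.6],"roll": 0},{"gripper": 0,"travel": [0,0.35,0.5],"roll": 0},{"gripper": 0,"travel": [0,0,0.2],"roll": 0},{"gripper": 0,"travel": [0.35,0,0],"roll": 0},{"gripper": 0,"travel": [0.35,0,0],"roll": 0},{"gripper": 0,"travel": [0.1,0,0],"roll": 0},{"gripper": 0,"travel": [0,0,0],"roll": 0}]'

```text
time: 25.7
tcp_pos: [0.5466, -0.1014, 0.0486]
tcp_rot: [0.627, 0.776, -0.06, -0.031]
force: [0.3, -0.5, 0.1]
width: -0.003
```

```bash
python3 -c "
from h import *
jt();snap('wrist','w20.png')"
```

```text
t 25.7 tcp [ 0.5466 -0.1014  0.0486] yaw 102.2 q [-0.2   0.13  1.56 -0.08  1.57 -0.41] w -0.0 
 wheel in tool(mm) [140.4   4.6] units [3.51  0.116] F tool [-0.6  0.2 -0.1] tilt 7.71
 axis tilt world deg [-7.06 -3.05] orbit -79.9
tip jig mm -141.1 3.2 z 29.8
```

View pics/w20.png

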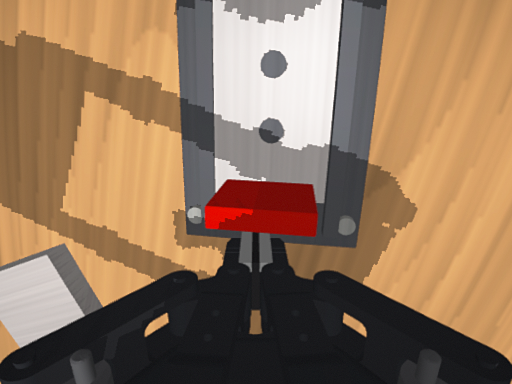

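Wrist view: the fingertip (255,235) is just behind the red tab (262,210), centred and clear. Next I push.

Call:
move_arm --commands '[{"gripper": 0,"travel": [0.12,0,-0.12],"roll": 0},{"gripper": 0,"travel": [0.12,0.02,0],"roll": 0},{"gripper": 0,"travel": [0.1,0.02,0],"roll": 0},{"gripper": 0,"travel": [0.1,0.02,0],"roll": 0},{"gripper": 0,"travel": [0.1,0,0],"roll": 0},{"gripper": 0,"travel": [0.1,0,0],"roll": 0}]'

```text
time: 26.35
tcp_pos: [0.5454, -0.0763, 0.0555]
tcp_rot: [0.628, 0.775, -0.06, -0.028]
force: [0.6, -2.0, 2.2]
width: 0.002
```

```bash
python3 -c "
from h import *
jt()"
```

```text
t 26.35 tcp [ 0.5454 -0.0763  0.0555] yaw 102.1 q [-0.16  0.11  1.57 -0.07  1.58 -0.36] w 0.0 
 wheel in tool(mm) [115.7   0.4] units [2.892 0.01 ] F tool [-2.1 -0.1 -2.1] tilt 7.55
 axis tilt world deg [-6.78 -3.27] orbit -78.3
tip jig mm -116.3 -0.2 z 36.7
```

Call:
move_arm --commands '[{"gripper": 0,"travel": [0.1,0,0.02],"roll": 0},{"gripper": 0,"travel": [0.1,0,0],"roll": 0},{"gripper": 0,"travel": [0.1,0,0],"roll": 0},{"gripper": 0,"travel": [0.1,0,0],"roll": 0},{"gripper": 0,"travel": [0.1,0,0],"roll": 0},{"gripper": 0,"travel": [0.08,0,0],"roll": 0},{"gripper": 0,"travel": [0.06,0,0],"roll": 0}]'

```text
time: 27.05
tcp_pos: [0.5405, -0.0501, 0.0553]
tcp_rot: [0.628, 0.775, -0.059, -0.026]
force: [1.1, -3.2, 2.8]
width: 0.001
```

```bash
python3 -c "
from h import *
jt()"
```

```text
t 27.05 tcp [ 0.5405 -0.0501  0.0553] yaw 102.1 q [-0.11  0.09  1.59 -0.07  1.58 -0.32] w 0.0 
 wheel in tool(mm) [89.  -0.2] units [ 2.225 -0.006] F tool [-3.4  0.  -2.7] tilt 7.44
 axis tilt world deg [-6.6  -3.39] orbit -78.0
tip jig mm -89.7 -0.1 z 36.4
```

Call:
move_arm --commands '[{"gripper": 0,"travel": [0.05,0,0],"roll": 0},{"gripper": 0,"travel": [0.05,0,0],"roll": 0},{"gripper": 0,"travel": [0.05,0,0],"roll": 0}]'

```text
time: 27.35
tcp_pos: [0.5394, -0.0497, 0.0555]
tcp_rot: [0.629, 0.774, -0.064, -0.022]
force: [2.0, -11.6, 2.1]
width: 0.0
```

```bash
python3 -c "
from h import *
jt()"
```

```text
t 27.35 tcp [ 0.5394 -0.0497  0.0555] yaw 101.9 q [-0.11  0.08  1.59 -0.08  1.57 -0.31] w 0.0 
 wheel in tool(mm) [88.3  0.4] units [2.208 0.011] F tool [-11.9  -0.6  -1.5] tilt 7.74
 axis tilt world deg [-6.55 -4.08] orbit -78.7
tip jig mm -89.3 0.9 z 36.7
```

Force rose to 12 N with no further travel, so the carrier is home (tip at -89, about 41 mm after contact). One more gentle press, then I back off and look from above.

Call:
move_arm --commands '[{"gripper": 0,"travel": [0.06,0,0],"roll": 0},{"gripper": 0,"travel": [0.06,0,0],"roll": 0},{"gripper": 0,"travel": [-0.3,0,0],"roll": 0},{"gripper": 0,"travel": [-0.7,0,0],"roll": 0},{"gripper": 0,"travel": [-0.7,0,0],"roll": 0},{"gripper": 0,"travel": [0,0,-1],"roll": 0},{"gripper": 0,"travel": [0,0,-1],"roll": 0},{"gripper": 0,"travel": [-0.8,0,-0.8],"roll": 0},{"gripper": 0,"travel": [-0.8,0,0],"roll": 0},{"gripper": 0,"travel": [0,0,0],"roll": 0}]'

```text
time: 28.35
tcp_pos: [0.5773, -0.1705, 0.17]
tcp_rot: [0.628, 0.775, -0.066, -0.028]
force: [0.2, 1.4, -0.9]
width: 0.003
```

```bash
python3 - <<'E'
from h import *
jt()
o,t=snap('top','top2.png');o,s=snap('scene','scene2.png');o,w=snap('wrist','w21.png')
a=cv2.resize(t[165:240,195:310,::-1],None,fx=5,fy=5,interpolation=cv2.INTER_CUBIC)
b=cv2.resize(w[:,:,::-1],(288,216))
b=cv2.resize(s[150:230,200:335,::-1],(575,341),interpolation=cv2.INTER_CUBIC)[:225*2]
cv2.imwrite('pics/fin.png',np.vstack([a[:300],b[:290]]))
h=cv2.cvtColor(t,cv2.COLOR_RGB2HSV);m=cv2.inRange(h,(0,150,80),(6,255,255));m[:180]=0;m[215:]=0;m[:,:210]=0;m[:,295:]=0
ys,xs=np.nonzero(m);p=onplane('top',(xs.mean(),ys.mean()),.062)[0,:2]
print('tab jig x mm',(p-W0)@np.array([-.1801,.9836])*1e3,len(xs))
E
```

```text
t 28.35 tcp [ 0.5773 -0.1705  0.17  ] yaw 102.2 q [-0.29  0.19  1.27 -0.1   1.78 -0.52] w 0.0 
 wheel in tool(mm) [214.3 -11.4] units [ 5.358 -0.285] F tool [1.4 0.6 0.8] tilt 8.19
 axis tilt world deg [-7.23 -3.79] orbit -75.1
tip jig mm -214.9 -14.5 z 151.2
tab jig x mm -73.32328959633747 55
```

View pics/fin.png

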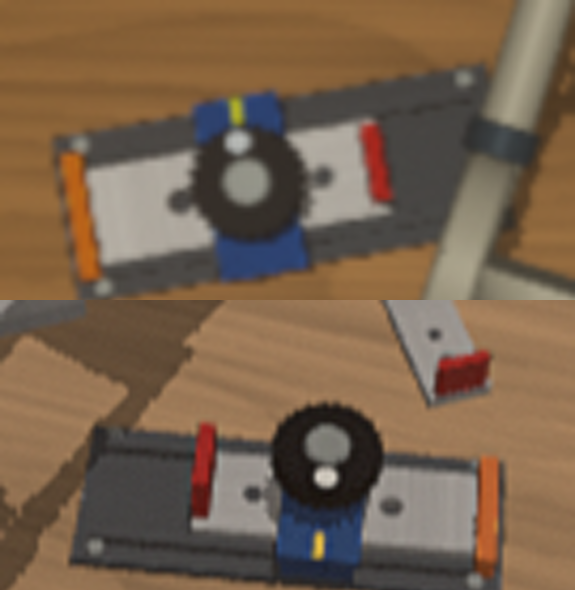

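Final views: the carrier's front edge lies against the orange stop (top crop (88,215), scene (475,515)). The dot (238,142) is in line with the yellow mark (237,110), and the arm is clear.

```bash
python3 -c "
from h import *
order.hand_in()"
```

```text
the job is handed in; nothing more can be done
```

I loosened the wheel two turns anticlockwise, then pushed the carrier home against the orange stop, and handed the job in at about 28.5 s. No verdict was reported.

- **Wheel:** I turned it in three orbiting strokes with closed fingertips on the rim, at roughly 3 to 14 N. The last check put the white dot about 2° past the yellow line (about 722° in total), which is close to what the pictures can resolve.
- **Carrier:** The closed fingertip pushed the red tab with 2 to 3 N. Travel stopped at about 41 mm and the force rose to 12 N, so it was against the stop.
- **Disagreement:** The top view gave about 40 mm of travel against the nominal 42 mm, within measuring error. Both final pictures show the front end at the stop with no visible gap.
- **Arm:** It was backed off and touching nothing at hand-in. It had picked up about 8° of tool tilt during the moves, which had no effect on the job.
- **Bystanders:** My paths stayed clear of the screwdriver, bin and jar, but I did not check them in a final picture.

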